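# Put the bench things back on their outlined parking pads

### The job

Tidy the bench: put each of the four loose things on the parking pad whose grey inlaid outline matches its shape and size, centred in the outline and turned as it is - the brown bottle standing upright on the large circle, the small dropper bottle upright on the small circle, the timer flat with its face up on the square, and the T-handled key lying on the T with its crossbar on the T's crossbar. Set the two glass bottles down gently without dropping or tipping them, and leave the orange-stoppered conical flask where it stands, upright.

Things in the scene. Friction and masses are not known exactly. Their poses are not given: they have to be found in the camera images.
- bottle: brown glass bottle with a black screw cap, standing; 112 mm tall, round body 55 mm in diameter up to about 75 mm height (shoulder above, cap 36 mm across from 86 to 112 mm), 0.14 to 0.25 kg. Origin at the middle of its underside, z up.
- dropper: small slim brown dropper bottle with a black rubber bulb on top, standing; 102 mm tall, round body 33 mm in diameter up to about 60 mm height, narrower above, 0.05 to 0.09 kg. Origin at the middle of its underside, z up.
- timer: light grey electronic timer with a display and three buttons, lying face up; 58 mm (x) by 62 mm (y), 17 mm thick, the buttons rising to 20 mm on its -x half; grasp by two facing sides. 0.05 to 0.09 kg. Origin at the middle of its underside, z up.
- tkey: steel T-handled key lying flat, 12 mm thick, 0.10 to 0.17 kg. A 9 mm round stem runs along its x from the socket end (x = -57 mm) to the crossbar (x = +51 mm; 10 mm thick, 102 mm long along y, red ends), centre lines 6 mm above the underside. Origin: middle of the underside of its 114 x 102 mm outline. It balances near x = +20 mm: take the stem there, closing along y.
- tkey_bar (a point): point at the middle of the key's crossbar, 51 mm along the key's +x from its origin and 6 mm above its underside.
- pad_big_round: a fixed white plastic pad, 3 mm thick, lying on the worktop; origin at the middle of its underside. 92 x 92 mm with rounded corners and a grey inlaid disc 65 mm in diameter in its middle: the place of the 55 mm brown bottle.
- pad_small_round: a fixed white plastic pad, 3 mm thick, lying on the worktop; origin at the middle of its underside. 92 x 92 mm with rounded corners and a grey inlaid disc 43 mm in diameter in its middle: the place of the 33 mm dropper bottle.
- pad_square: a fixed white plastic pad, 3 mm thick, lying on the worktop; origin at the middle of its underside. 92 x 92 mm with rounded corners and a grey inlaid square, 68 mm (x) by 72 mm (y), in its middle, sides along the pad's x and y: the place of the timer (any quarter turn will do).
- pad_tee: a fixed white plastic pad, 3 mm thick, lying on the worktop; origin at the middle of its underside. T-shaped, with a grey inlaid T about 10 mm larger than the key: stem along x, crossbar along y at x = +51 mm, foot at x = -62 mm. The key is home when its origin lies over this origin and its x points along this x.
- flask: bystander: glass conical flask with an orange stopper, 126 mm tall, base 67 mm in diameter, standing loose. Origin at the middle of its underside. To be left where it stands.
Things that resemble listed ones, but are neither listed nor needed, are in the scene too. What is shaped like the timer but green, pink or yellow is not meant.

How it is judged:
By the outcome, as a careful person would: the job done as asked, in the order asked, and still so for the second after the job is handed in, with the robot touching nothing.
It also fails if it takes over 102 s, if anything falls off the work surface, if the arm or the gripper's body presses on something with over 40 N, if the wrist force passes 120 N, or if a joint passes its speed limit or range.

### The arm

A 6-joint arm with a two-finger parallel gripper is mounted at the origin on a cart in front of the work surface, level with it; the furniture and walls round the work are solid. World frame = base frame: x ahead of the robot, y to its left, z up, the work surface at z = 0. Lengths are in m, angles in rad, forces in N, time in s.
With the tool pointing down it reaches from about 0.25 to 0.725 m from the base axis. Payload 4 kg.
Tool frame: the origin (TCP) lies at the very end of the fingers, on their centre line; the grasp point (between the pads) lies bot.grasp_offset behind it (bot.grasp_offset is the distance from the TCP to the grasp point, in m); z points along the fingers, y is the direction in which the jaws open and shut (so a half turn about z gives the same grasp; the last joint's range is limited). The gripper opens to 85 mm and grips with 20 to 120 N. Pads are 22 mm wide; open, the fingers measure 114 mm over their backs; the gripper's body (76 mm by 85 mm) begins 54 mm behind the grasp point. The pads swing forward as they close: fully open they stand 13 mm farther back than shut.
Start: joints at [1.212, 0.241, 0.005, 1.335, 0, 1.571], TCP at [0.176, 0.468, 0.231] pointing down, gripper open.
Joint ranges: [-2.72, 2.72], [-1.05, 1.87], [-1.09, 1.28], [-1.99, 2.15], [-1.42, 1.44], [-3.14, 3.14]. Speed limits (rad/s): [2.79, 2.79, 3.14, 3.14, 3.14, 3.14].

### API

Orientations are given as a unit quaternion [x, y, z, w].
In Python, from workcell import bot gives the robot as it stands. The module is installed in compiled form; this text tells all that it offers.
- The arm moves only by the shell command python3 -m jog 'ROWS' [OPENING]. ROWS is JSON, a list that holds one entry, the list of rows, each a list of 6 numbers: the shift along the tool's x, y, z in m, then the turn, a rotation vector about the tool's x, y, z in degrees. In form: [[[dx, dy, dz, wx, wy, wz], ...]]. A call has 1 to 12 rows; each row shifts and turns the pose as measured when the row begins, along the tool's axes as they then stand; what a row does not reach is not made up. A row lasts 1/8 s, in which the tool goes at most 62.5 mm and 10.7 degrees, less where a joint would pass 70% of its speed; a pose out of reach is approached as far as the arm can. A call is refused whole if a number of a shift passes 0.0625 or a number of a turn 10.7, either way. A call with a gripper value outside its range is refused whole. OPENING is the finger opening in m, from 0 to 0.0854, set as the call begins (- or left out, the last holds). The fingers move at their own pace and stop on an object; the grip force is fixed at half the most. Time passes only in rows, so rows that do not move let the fingers close. It gives the time, the measured TCP pose, the force and the opening at its end, in the units of the state.
- bot.get_obs(): the state, without advancing time (a new reading comes with each control period).
- bot.camera(name): name is "scene" or "top" or "wrist"; returns a dict with "pixels" (384x512x3 uint8, red, green, blue), "fx", "fy", "cx", "cy" (pixels), "k1" (the pictures are not rectified: a ray, as slopes to the right and down, at radius r is drawn at 1 + k1 r^2 times it, then the intrinsics apply), "rvec" (rotation vector, rad) and "tvec" (3), from world to camera coordinates, as OpenCV has them. Camera axes: x right, y down, z forward; pixel columns grow to the right and rows downward; lengths in m; the calibration is good to about 2 mm. A picture is of the moment at which its call begins. There is no depth.
- bot.job_done(): hands the job in, once; it reports no verdict.
The state is a dict: "clock": time; "joint_pos": joint angles; "joint_vel": joint speeds; "tau": joint torques, N m; "eef_pos": TCP position; "tool_rot": TCP orientation; "ft_force": force on the tool from outside, world axes, zero at the start; "ft_torque": the same for the moment, N m; "grip_width": finger opening in m.
Only numpy, scipy, OpenCV 4.12 (cv2) and the standard library are available. Lean on these libraries where they do the work, as an engineer would, in place of code of your own. Each camera call takes 0.05 s, during which the arm holds its last target. There are 200 camera calls.

## Working session

There is one attempt and no reset: what is moved stays moved. The work goes in short steps, Python scripts to look and compute and a shell command to move; the robot and the scene stay as the last step left them, time stands still between calls to the robot, and variables do not carry over. Pictures are saved under pics/ and viewed, on a budget of 14 in all, crops included, one or two more only if the job needs it, and the job is handed in when it is done.

```bash
mkdir -p pics; cat > h.py <<'E'
import numpy as np, cv2
from workcell import bot
from scipy.spatial.transform import Rotation as R
def snap(name,fn=None,crop=None,scale=1):
    c=bot.camera(name); im=c["pixels"][:,:,::-1].copy()
    np.savez(f"{name}.npz",**{k:np.array(v) for k,v in c.items()})
    if crop: x0,y0,x1,y1=crop; im=im[y0:y1,x0:x1]
    if scale!=1: im=cv2.resize(im,None,fx=scale,fy=scale,interpolation=cv2.INTER_CUBIC)
    if fn: cv2.imwrite("pics/"+fn,im)
    return c
def load(name): return dict(np.load(f"{name}.npz"))
def toW(c,uv,z):
    uv=np.atleast_2d(np.array(uv,float)); K=np.array([[c["fx"],0,c["cx"]],[0,c["fy"],c["cy"]],[0,0,1]],float)
    n=cv2.undistortPoints(uv.reshape(-1,1,2),K,np.array([float(c["k1"]),0,0,0])).reshape(-1,2)
    M=cv2.Rodrigues(np.array(c["rvec"],float))[0]; t=np.array(c["tvec"],float).ravel()
    o=-M.T@t; d=np.c_[n,np.ones(len(n))]@M
    z=np.broadcast_to(z,len(d)); return o+d*((z-o[2])/d[:,2])[:,None]
def toP(c,P):
    P=np.atleast_2d(np.array(P,float)); M=cv2.Rodrigues(np.array(c["rvec"],float))[0]; t=np.array(c["tvec"],float).ravel()
    X=P@M.T+t; n=X[:,:2]/X[:,2:]; n=n*(1+float(c["k1"])*(n**2).sum(1,keepdims=True))
    return n*[float(c["fx"]),float(c["fy"])]+[float(c["cx"]),float(c["cy"])]
def tool():
    o=bot.get_obs(); return np.array(o["eef_pos"]),R.from_quat(o["tool_rot"])
def go(x,y,z,yaw=None):
    "shift in tool axes to world point; yaw= wanted world direction(deg) of the jaw axis (mod 180)"
    p,r=tool(); print("shift tool",np.round(r.inv().apply(np.array([x,y,z])-p),4))
    print("xaxis",r.as_matrix()[:,0].round(3),"yaxis",r.as_matrix()[:,1].round(3),"z",r.as_matrix()[:,2].round(3))
    if yaw is not None:
        v=r.inv().apply([np.cos(np.radians(yaw)),np.sin(np.radians(yaw)),0]); a=np.degrees(np.arctan2(-v[0],v[1])); print("turn z",(a+90)%180-90, "q6",bot.get_obs()["joint_pos"][5])
E
python3 - <<'E'
from h import *
for n in("top","scene"):
    c=snap(n,n+"0.png",scale=1.5); print(n,c["fx"],c["cx"],c["cy"],c["k1"],np.round(c["rvec"],3),np.round(c["tvec"],3))
print(bot.get_obs(),bot.grasp_offset); go(0.4,0,.2)
E
```

```text
top 477.85105070903126 251.9224509762452 187.33931396996508 -0.1679270572186471 [ 1.973 -2.016  0.425] [-0.062  0.521  1.748]
scene 458.3085857784365 255.1956358115032 192.4337839521736 -0.03390397661802528 [ 1.952 -0.79   0.487] [-0.417  0.165  1.282]
{'clock': 0.1, 'joint_pos': array([1.21200351e+00, 2.41336708e-01, 3.87842267e-03, 1.33519632e+00,
       1.05930424e-05, 1.57081422e+00]), 'joint_vel': array([ 0.00081519, -0.00291926,  0.00134532,  0.00069425,  0.0004288 ,
       -0.00164516]), 'tau': array([-3.49208804e-04, -3.73137760e+01,  2.53010666e+01,  1.08141691e-02,
        7.09063571e-06, -5.82453637e-06]), 'eef_pos': array([0.17537429, 0.46764244, 0.23050987]), 'tool_rot': array([ 1.78444429e-01,  9.83949553e-01, -9.13284961e-04, -1.70995050e-04]), 'ft_force': array([-0.03950016, -0.00425153, -0.51277562]), 'ft_torque': array([ 0.01766067, -0.01445998,  0.00334103]), 'grip_width': 0.08510213676238854} 0.0187
shift tool [-0.3745 -0.3589  0.0312]
xaxis [-0.936  0.351  0.   ] yaxis [ 0.351  0.936 -0.002] z [-0.001 -0.002 -1.   ]
```

View pics/top0.png

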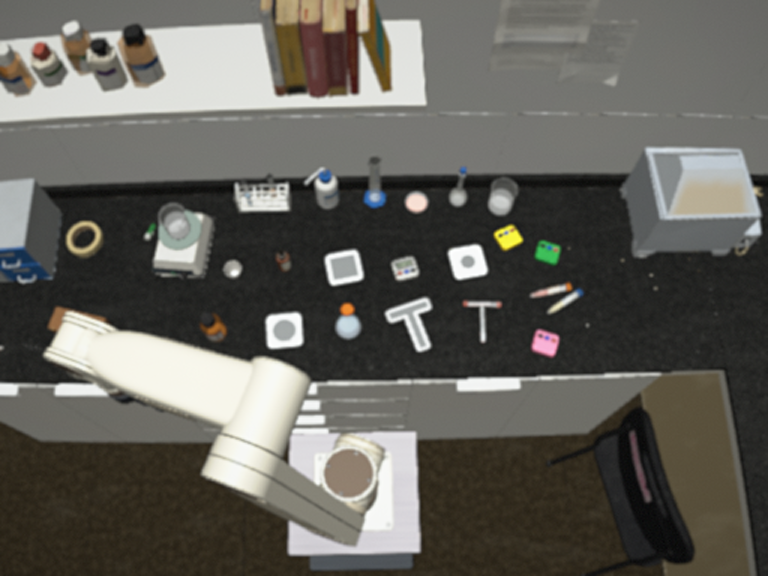

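View pics/scene0.png

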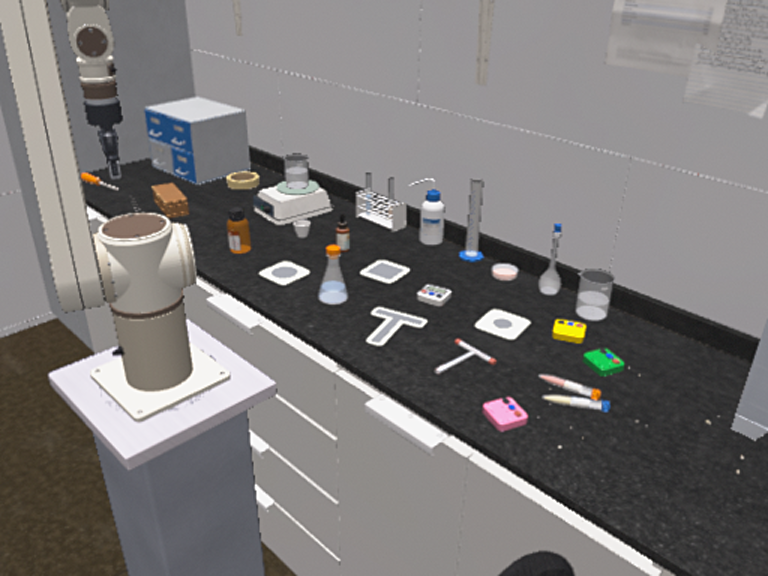

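The top view (1.5x) shows these positions:
- **Loose things:** bottle at (212,327), dropper (283,261), grey timer (404,268), T-key (482,318).
- **Pads:** big round (284,330), square (344,267), small round (468,262), tee (411,322).
- **Flask:** (348,325).
- **Lookalikes:** yellow timer (508,237), green (547,251) and pink (545,343). The three bottle-like things on the back shelf and the wash bottle are lookalikes too. Only the grey timer and the brown pair standing on the bench fit the description.

```bash
python3 - <<'E'
from h import *
c=load("top"); im=c["pixels"]; g=im.min(2)
def blob(u,v,th,z,r=30):
    u/=1.5;v/=1.5
    m=(g>th).astype(np.uint8); cs,_=cv2.findContours(m,cv2.RETR_EXTERNAL,cv2.CHAIN_APPROX_NONE)
    cs=[k for k in cs if cv2.contourArea(k)>20]; k=min(cs,key=lambda k:-cv2.pointPolygonTest(k,(u,v),True))
    W=toW(c,k.reshape(-1,2),z)[:,:2]
    rect=cv2.minAreaRect((W*1000).astype(np.float32)); M=cv2.moments((W*1000).astype(np.float32).reshape(-1,1,2)); print(np.round(rect[0]),np.round(rect[1]),round(rect[2],1),"centroid",round(M['m10']/M['m00']),round(M['m01']/M['m00']))
for n,u,v,th,z in [("big",284,330,130,.003),("sq",344,267,130,.003),("small",468,262,130,.003),("tee",411,322,120,.003),("timer",404,268,110,.017),("tkey",482,318,70,.006)]:
    print(n,end=" ");blob(u,v,th,z)
s=load("scene")
# bottle/dropper bases from scene picture
for n,u,v in [("bottle",239,249),("dropper",343,247),("flask",333,298)]: print(n,toW(s,[u/1.5,v/1.5],0).round(3))
for n,u,v,z in [("bottle cap",209,320,.112),("dropper",281,255,.102),("flask",347,309,.126)]: print(n,toW(c,[u/1.5,v/1.5],z).round(3))
a=cv2.resize(im[140:250,100:420][:,:,::-1],None,fx=2.5,fy=2.5,interpolation=cv2.INTER_CUBIC); cv2.imwrite("pics/c1.png",a)
E
```

```text
big [429. 182.] [99. 98.] 4.5 centroid 429 182
sq [612.  22.] [99. 99.] 11.1 centroid 612 22
small [ 622. -325.] [99. 99.] 9.9 centroid 622 -325
tee [ 432. -169.] [142. 128.] 18.4 centroid 450 -164
timer [ 599. -147.] [64. 66.] 15.2 centroid 599 -148
tkey [ 442. -354.] [ 99. 121.] 88.7 centroid 464 -353
bottle [[0.425 0.368 0.   ]]
dropper [[0.629 0.194 0.   ]]
flask [[0.433 0.006 0.   ]]
bottle cap [[0.419 0.361 0.112]]
dropper [[0.604 0.183 0.102]]
flask [[0.437 0.007 0.126]]
```

View pics/c1.png

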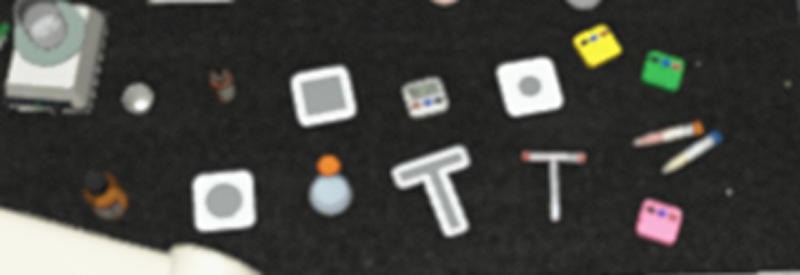

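The crop confirms it: the brown bottle is at (105,195), the slim dropper at (222,87), the grey timer at (425,97) and the key at (555,185). Moving above the bottle.

```bash
python3 -m jog '[[[-0.045,-0.002,-0.003,0,0,0],[-0.045,-0.002,-0.003,0,0,0],[-0.045,-0.002,-0.003,0,0,0],[-0.045,-0.002,-0.003,0,0,0],[-0.045,-0.002,-0.003,0,0,0],[-0.04,-0.002,-0.003,0,0,0],[0,0,0,0,0,0]]]' 0.0854
python3 - <<'E'
from h import *
c=snap("wrist","w1.png",scale=1.5); s=load("top")
for n,P in dict(bottle=(.425,.365,.112),big=(.429,.182,.003),dropper=(.61,.19,.1)).items(): print(n,toP(c,P)*1.5)
M=cv2.Rodrigues(np.array(c["rvec"],float))[0];print("cam",-M.T@c["tvec"])
go(.425,.365,.2)
E
```

```text
clock: 0.98
eef_pos: [0.425, 0.3599, 0.2446]
tool_rot: [0.177, 0.984, -0.004, -0.002]
ft_force: [0.0, 0.1, -0.0]
grip_width: 0.0858
bottle [[393.36892638 273.07125069]]
big [[204.48223453 314.82251462]]
dropper [[267.32106174 550.6882685 ]]
cam [0.35824664 0.38532331 0.38739381]
shift tool [0.0002 0.0053 0.0443]
xaxis [-0.938  0.346  0.004] yaxis [ 0.346  0.938 -0.009] z [-0.007 -0.007 -1.   ]
```

View pics/w1.png

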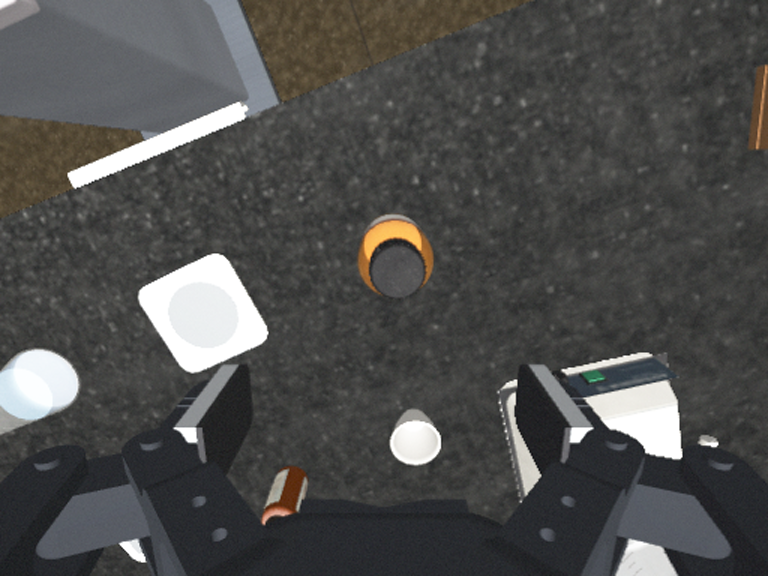

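The wrist view shows the bottle cap centred at (398,269), the big disc at (203,315), the dropper at (285,495) and the flask at (38,385).

```bash
cat >> h.py <<'E'
def blobW(c,mask,uv,z,save=None):
    cs,_=cv2.findContours(mask.astype(np.uint8),cv2.RETR_EXTERNAL,cv2.CHAIN_APPROX_NONE)
    cs=[k for k in cs if cv2.contourArea(k)>20]; k=min(cs,key=lambda k:-cv2.pointPolygonTest(k,uv,True))
    W=(toW(c,k.reshape(-1,2),z)[:,:2]*1000).astype(np.float32)
    r=cv2.minAreaRect(W); M=cv2.moments(W.reshape(-1,1,2)); print("rect",np.round(r[0],1),np.round(r[1],1),round(r[2],1),"cent",round(M['m10']/M['m00'],1),round(M['m01']/M['m00'],1))
    return r
E
python3 - <<'E'
from h import *
c=load("wrist"); im=c["pixels"].astype(int); mn=im.min(2);print(im[178,265],im[210,136],im[210,110],im[160,265])
blobW(c,mn>150,(136,210),.003)
m=(mn>150)&(mn<(im[210,110].min()+im[210,136].min())//2)
m=cv2.morphologyEx(m.astype(np.uint8),cv2.MORPH_OPEN,np.ones((5,5)));blobW(c,m,(136,210),.003)
print(toW(c,[398/1.5,269.5/1.5],.112), toW(c,[397/1.5,298/1.5],.112),toW(c,[[369/1.5,268/1.5],[426/1.5,268/1.5]],.112))
go(.425,.362,.045)
E
```

```text
[78 74 77] [237 239 241] [255 255 255] [37 37 38]
rect [428.7 180.6] [93.3 94.3] 5.2 cent 428.6 180.7
rect [428.3 179.6] [61.5 62.7] 64.4 cent 428.5 180.3
[[0.42382205 0.36853502 0.112     ]] [[0.44133851 0.36156427 0.112     ]] [[0.41660257 0.35169136 0.112     ]
 [0.42898553 0.38542449 0.112     ]]
shift tool [-0.0014  0.0039  0.1994]
xaxis [-0.938  0.346  0.004] yaxis [ 0.346  0.938 -0.009] z [-0.007 -0.007 -1.   ]
```

```bash
cat >> h.py <<'E'
def lev():
    p,r=tool(); z=r.apply([0,0,1]); print("level turn deg",np.round(np.degrees(r.inv().apply(np.cross(z,[0,0,-1]))),2))
E
python3 -m jog '[[[0.0037,0.0072,0.03,-0.5,-0.24,0],[0,0,0.04,0,0,0],[0,0,0.03,0,0,0],[0,0,0,0,0,0]]]'
python3 - <<'E'
from h import *
go(.424,.368,.045);lev()
E
```

```text
clock: 1.52
eef_pos: [0.418, 0.37, 0.1415]
tool_rot: [0.173, 0.985, -0.0, -0.001]
ft_force: [-0.3, -0.2, -0.2]
grip_width: 0.0853
shift tool [-0.0065  0.0002  0.0965]
xaxis [-0.94   0.342  0.002] yaxis [ 0.342  0.94  -0.001] z [-0.002 -0.    -1.   ]
level turn deg [-0.06 -0.1  -0.  ]
```

```bash
python3 -m jog '[[[-0.0065,0,0,0,0,0],[0,0,0.03,0,0,0],[0,0,0.03,0,0,0],[0,0,0,0,0,0]]]'
python3 - <<'E'
from h import *
go(.424,.368,.045);lev()
E
```

```text
clock: 2.02
eef_pos: [0.4274, 0.3718, 0.0874]
tool_rot: [0.172, 0.985, 0.004, 0.003]
ft_force: [0.2, 0.5, 0.0]
grip_width: 0.0856
shift tool [ 0.0021 -0.0051  0.0423]
xaxis [-0.941  0.339 -0.004] yaxis [0.339 0.941 0.009] z [ 0.007  0.007 -1.   ]
level turn deg [0.52 0.23 0.  ]
```

```bash
python3 -m jog '[[[0.002,-0.005,0,0.5,0.2,0],[0,0,0.015,0,0,0],[0,0,0.015,0,0,0],[0,0,0.01,0,0,0],[0,0,0,0,0,0]]]'
python3 - <<'E'
from h import *
go(.424,.368,.045);lev()
E
```

```text
clock: 2.65
eef_pos: [0.4263, 0.3697, 0.0494]
tool_rot: [0.172, 0.985, 0.003, 0.003]
ft_force: [-0.3, 0.3, -0.2]
grip_width: 0.0854
shift tool [ 0.0016 -0.0024  0.0044]
xaxis [-0.941  0.339 -0.004] yaxis [0.339 0.941 0.006] z [ 0.006  0.005 -1.   ]
level turn deg [0.37 0.23 0.  ]
```

```bash
python3 -m jog '[[[0.0015,-0.002,0.003,0.3,0.2,0],[0,0,0,0,0,0]]]' && python3 -m jog '[[[0,0,0,0,0,0],[0,0,0,0,0,0],[0,0,0,0,0,0],[0,0,0,0,0,0],[0,0,0,0,0,0]]]' 0.045 
python3 - <<'E'
from h import *
go(.424,.368,.045);lev()
E
```

```text
clock: 2.9
eef_pos: [0.4242, 0.3683, 0.0462]
tool_rot: [0.172, 0.985, 0.0, 0.0]
ft_force: [0.3, 1.2, 0.6]
grip_width: 0.0855
clock: 3.52
eef_pos: [0.4245, 0.3684, 0.0472]
tool_rot: [0.172, 0.985, 0.001, 0.001]
ft_force: [0.5, 0.6, 0.6]
grip_width: 0.053
shift tool [ 0.0003 -0.0006  0.0022]
xaxis [-0.941  0.339 -0.001] yaxis [0.339 0.941 0.002] z [ 0.002  0.001 -1.   ]
level turn deg [0.1  0.06 0.  ]
```

```bash
python3 -m jog '[[[0,0,-0.005,0,0,0],[0,0,-0.01,0,0,0],[0,0,-0.01,0,0,0],[0,0,-0.005,0,0,0],[-0.003,-0.008,0,0,0,0],[-0.005,-0.013,0,0,0,0],[-0.006,-0.016,0,0,0,0],[-0.006,-0.016,0,0,0,0]]]' && python3 -m jog '[[[-0.0068,-0.0176,0,0,0,0],[-0.0068,-0.0176,0,0,0,0],[-0.0068,-0.0176,0,0,0,0],[-0.0068,-0.0176,0,0,0,0],[-0.006,-0.016,0,0,0,0],[-0.006,-0.016,0,0,0,0],[-0.004,-0.01,0,0,0,0],[-0.002,-0.005,0,0,0,0],[0,0,0,0,0,0]]]'
python3 - <<'E'
from h import *
go(.4287,.1806,.051);lev()
c=snap("wrist","w2.png",scale=1.5)
E
```

```text
clock: 4.53
eef_pos: [0.4247, 0.308, 0.0788]
tool_rot: [0.172, 0.985, 0.0, 0.0]
ft_force: [0.1, -0.5, -1.7]
grip_width: 0.0531
clock: 5.65
eef_pos: [0.4275, 0.1711, 0.079]
tool_rot: [0.174, 0.985, 0.0, 0.001]
ft_force: [1.5, -0.6, -1.7]
grip_width: 0.0531
shift tool [0.0022 0.0093 0.028 ]
xaxis [-0.94   0.342 -0.001] yaxis [0.342 0.94  0.   ] z [ 0.001 -0.    -1.   ]
level turn deg [ 0.02  0.07 -0.  ]
```

View pics/w2.png

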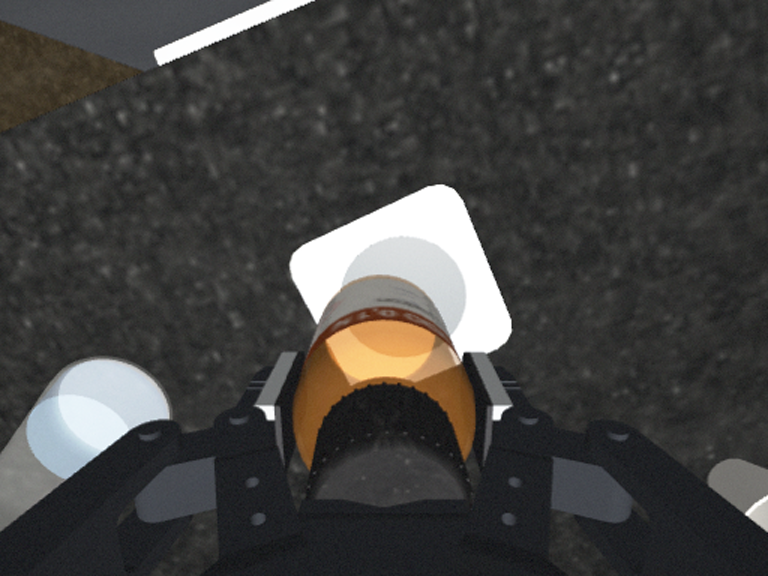

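Bottle held upright. The near edge of its base is at (388,276) and the disc is behind it at (405,298).

```bash
python3 - <<'E'
from h import *
c=load("wrist");p,r=tool()
W=toW(c,[387/1.5,275/1.5],.0318)[0]; print("base edge in tool",r.inv().apply(W-p))
im=c["pixels"].astype(int);mn=im.min(2)
# disc edge fit: visible right arc
d=toW(c,np.array([[405,236],[343,287],[466,293]])/1.5,.003)[:,:2]
A=np.c_[2*d,np.ones(3)];s=np.linalg.solve(A,(d**2).sum(1));print("disc",s[:2],np.sqrt(s[2]+s[:2]@s[:2]))
E
```

```text
base edge in tool [0.0223158  0.00091717 0.04720791]
disc [0.42819583 0.18173191] 0.03157399315847233
```

```bash
python3 - <<'E'
from h import *
c=load("wrist");p,r=tool();T=lambda P:p+r.apply(P)
im=c["pixels"][:,:,::-1].copy(); im=cv2.resize(im,None,fx=1.5,fy=1.5,interpolation=cv2.INTER_CUBIC)
# predicted outlines for centre offset x0=0 (green) and -5mm (red): base rim, body top, cap bottom, cap top
for x0,col in((0,(0,255,0)),(-.005,(0,0,255))):
    for rad,h in((.0275,0),(.0275,.075),(.018,.086),(.018,.112)):
        a=np.linspace(-np.pi,np.pi,80);P=p+np.c_[r.apply(np.c_[x0+rad*np.cos(a),rad*np.sin(a),0*a])]; P[:,2]=.0318+h
        q=toP(c,P)*1.5; cv2.polylines(im,[q.astype(int).reshape(-1,1,2)],True,col,1)
cv2.imwrite("pics/o2.png",im[150:560,200:580])
E
```

```text
(no output)
```

View pics/o2.png

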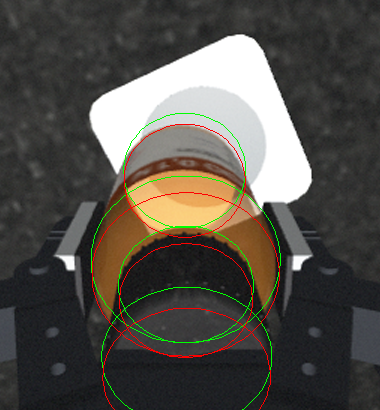

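The bottle base sits 3–5 mm off the tool centre, with perhaps a slight tilt. I'll shift to allow for that and lower it slowly.

```bash
python3 -m jog '[[[0.0025,0.005,0,0,0,0],[0.0025,0.005,0,0,0,0],[0,0,0.005,0,0,0],[0,0,0.008,0,0,0],[0,0,0.006,0,0,0],[0,0,0.002,0,0,0],[0,0,0,0,0,0]]]' 
python3 - <<'E'
from h import *
go(.426,.182,.0502);lev()
E
```

```text
clock: 6.58
eef_pos: [0.4257, 0.1847, 0.0558]
tool_rot: [0.172, 0.985, -0.0, 0.0]
ft_force: [-0.0, 0.0, -2.6]
grip_width: 0.0533
shift tool [-0.0012 -0.0024  0.0056]
xaxis [-0.941  0.339 -0.   ] yaxis [ 0.339  0.941 -0.   ] z [ 0. -0. -1.]
level turn deg [-0.    0.01  0.  ]
```

```bash
python3 -m jog '[[[-0.001,-0.0024,0.002,0,0,0],[0,0,0.001,0,0,0],[0,0,0,0,0,0]]]'; python3 -m jog '[[[0,0,0.0012,0,0,0],[0,0,0,0,0,0]]]';  python3 -m jog '[[[0,0,0.0012,0,0,0],[0,0,0,0,0,0]]]'
```

```text
clock: 6.95
eef_pos: [0.4262, 0.1818, 0.053]
tool_rot: [0.172, 0.985, 0.0, 0.0]
ft_force: [0.1, 0.5, -2.4]
grip_width: 0.0528
clock: 7.2
eef_pos: [0.4264, 0.1819, 0.0519]
tool_rot: [0.172, 0.985, 0.0, 0.001]
ft_force: [-0.5, 0.2, -2.5]
grip_width: 0.0534
clock: 7.45
eef_pos: [0.4265, 0.1819, 0.0507]
tool_rot: [0.172, 0.985, 0.0, 0.001]
ft_force: [0.0, -0.6, -3.2]
grip_width: 0.0531
```

```bash
for i in 1; do python3 -m jog '[[[0,0,0.0012,0,0,0],[0,0,0,0,0,0]]]';  python3 -m jog '[[[0,0,0.0012,0,0,0],[0,0,0,0,0,0]]]'; done
```

```text
clock: 7.7
eef_pos: [0.4269, 0.182, 0.0504]
tool_rot: [0.172, 0.985, 0.001, 0.001]
ft_force: [0.2, -0.1, -1.4]
grip_width: 0.053
clock: 7.95
eef_pos: [0.4273, 0.1821, 0.0503]
tool_rot: [0.172, 0.985, 0.001, 0.002]
ft_force: [-0.4, -0.4, -2.5]
grip_width: 0.0531
```

```bash
python3 -m jog '[[[0,0,0.002,0,0,0],[0,0,0,0,0,0]]]'; python3 - <<'E'
from h import *
go(.426,.182,.0502);lev();print(bot.get_obs()["ft_force"],bot.get_obs()["ft_torque"])
c=snap("scene","s2.png",crop=(130,110,300,240),scale=4)
E
```

```text
clock: 8.2
eef_pos: [0.4279, 0.1822, 0.0504]
tool_rot: [0.172, 0.985, 0.001, 0.003]
ft_force: [0.2, 0.4, -1.7]
grip_width: 0.0531
shift tool [ 0.0018 -0.0008  0.0002]
xaxis [-0.941  0.34  -0.005] yaxis [0.34  0.941 0.003] z [ 0.006  0.001 -1.   ]
level turn deg [ 0.18  0.3  -0.  ]
[ 0.18940233  0.43662034 -1.6615859 ] [-0.0053687  -0.05808532 -0.03044704]
```

View pics/s2.png

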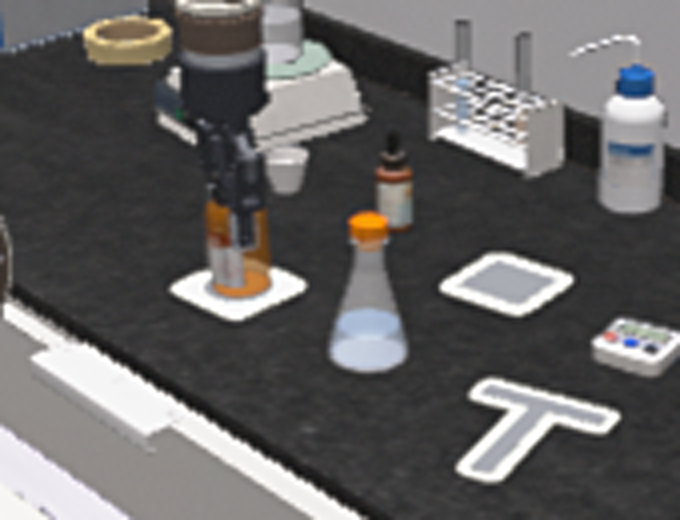

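The bottle is down on its pad: the z motion stopped at the expected contact height. Releasing.

```bash
python3 -m jog '[[[0.001,0,0,0.18,0.3,0],[0,0,0,0,0,0]]]';python3 -m jog '[[[0,0,0,0,0,0],[0,0,0,0,0,0],[0,0,0,0,0,0],[0,0,0,0,0,0],[0,0,0,0,0,0]]]' 0.0854;  python3 -m jog '[[[0,0,-0.005,0,0,0],[0,0,-0.01,0,0,0],[0,0,-0.02,0,0,0],[0,0,-0.03,0,0,0],[0,0,-0.04,0,0,0],[0,0,-0.04,0,0,0],[0,0,-0.04,0,0,0],[0,0,0,0,0,0]]]'
python3 - <<'E'
from h import *
go(.61,.19,.2);lev()
c=snap("wrist","w3.png",scale=1.5)
for rad,h,z in ((.018,.115,0),(.0275,.003,0),(.0325,.003,0)): print(toP(c,[.4285,.181,h])*1.5)
E
```

```text
clock: 8.5
eef_pos: [0.4275, 0.1826, 0.0502]
tool_rot: [0.172, 0.985, -0.0, 0.0]
ft_force: [-0.3, -0.9, 3.9]
grip_width: 0.0528
clock: 9.12
eef_pos: [0.427, 0.1827, 0.0495]
tool_rot: [0.172, 0.985, -0.0, -0.001]
ft_force: [1.2, -0.3, 0.6]
grip_width: 0.0854
clock: 10.12
eef_pos: [0.4272, 0.1827, 0.2453]
tool_rot: [0.172, 0.985, 0.001, 0.001]
ft_force: [-0.6, 0.0, -0.1]
grip_width: 0.0853
shift tool [-0.1694  0.0689  0.0458]
xaxis [-0.941  0.34  -0.002] yaxis [0.34  0.941 0.002] z [ 0.003  0.002 -1.   ]
level turn deg [ 0.13  0.11 -0.  ]
[[381.67690289 278.46708949]]
[[381.77877206 244.76296701]]
[[381.77877206 244.76296701]]
```

View pics/w3.png

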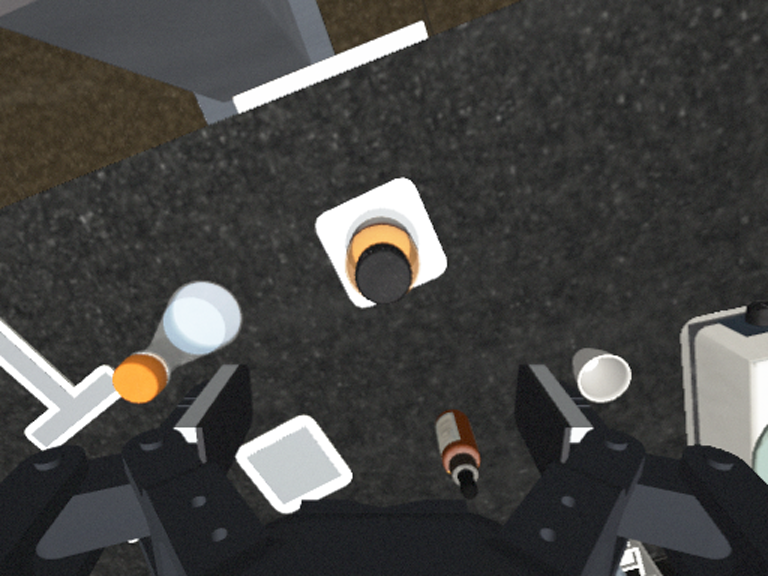

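The bottle stands upright and centred on the disc, cap at (384,275). The dropper is at (455,440) with its bulb at (467,485), the square pad at (294,463), and the flask is untouched at (200,317).

```bash
python3 - <<'E'
from h import *
c=load("wrist");im=c["pixels"].astype(int);mn=im.min(2)
print("cap",toW(c,[384/1.5,276/1.5],.115)[0])
print("bulb",toW(c,[468/1.5,488/1.5],.102)[0],"base rim near edge",toW(c,[449/1.5,410/1.5],0)[0], "shoulder",toW(c,[459/1.5,462/1.5],.06)[0])
blobW(c,mn>150,(196,308),.003)
go(.62,.185,.2)
E
```

```text
cap [0.42748406 0.18291945 0.115     ]
bulb [0.61053074 0.18557341 0.102     ] base rim near edge [0.60578598 0.18709724 0.        ] shoulder [0.61903702 0.18297958 0.06      ]
rect [611.  20.] [92.8 93.4] 10.7 cent 610.6 20.3
shift tool [-0.1814  0.0684  0.0433]
xaxis [-0.941  0.34   0.001] yaxis [ 0.34   0.941 -0.   ] z [-0.001  0.    -1.   ]
```

```bash
python3 -m jog '[[[-0.043,0.017,0.005,0,0,0],[-0.043,0.017,0.01,0,0,0],[-0.043,0.017,0.01,0,0,0],[-0.043,0.017,0.01,0,0,0],[0,0,0,0,0,0]]]'
python3 - <<'E'
from h import *
go(.62,.185,.2);lev()
c=snap("wrist","w4.png",crop=(130,60,400,300),scale=2.5)
E
```

```text
clock: 10.8
eef_pos: [0.6111, 0.1867, 0.1989]
tool_rot: [0.172, 0.985, -0.003, -0.006]
ft_force: [-0.3, 1.0, -0.9]
grip_width: 0.0855
shift tool [-0.009   0.0014 -0.0012]
xaxis [-0.941  0.338  0.012] yaxis [ 0.338  0.941 -0.008] z [-0.013 -0.003 -1.   ]
level turn deg [-0.45 -0.66  0.  ]
```

View pics/w4.png

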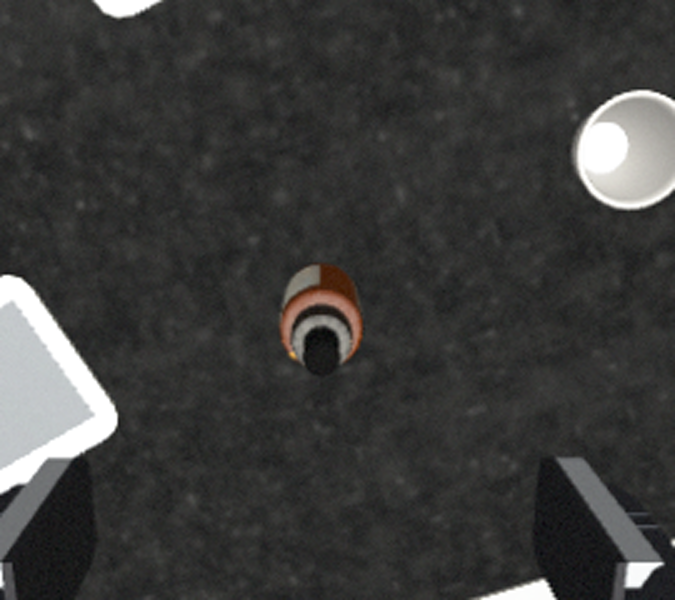

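The dropper's shoulder circle is centred at crop (322,327), its bulb at (321,358) and the near edge of its base at (321,264).

```bash
python3 - <<'E'
from h import *
c=load("wrist"); f=lambda u,v,z:toW(c,[130+u/2.5-.3,60+v/2.5-.3],z)[0].round(4)
print(f(322,327,.058),f(281,327,.058),f(364,327,.058),"bulb",f(321,358,.102),"base edge",f(321,264,.002),"far shoulder",f(322,367,.055))
E
```

```text
[0.6188 0.1855 0.058 ] [0.6134 0.1702 0.058 ] [0.6244 0.2011 0.058 ] bulb [0.6175 0.1855 0.102 ] base edge [0.6048 0.1901 0.002 ] far shoulder [0.6354 0.1796 0.055 ]
```

```bash
python3 -m jog '[[[-0.0085,0.001,0.01,-0.45,-0.66,0],[0,0,0.025,0,0,0],[0,0,0.025,0,0,0],[0,0,0.02,0,0,0],[0,0,0,0,0,0]]]'
python3 - <<'E'
from h import *
go(.619,.185,.038);lev()
E
```

```text
clock: 11.48
eef_pos: [0.614, 0.1845, 0.1198]
tool_rot: [0.17, 0.985, 0.001, 0.002]
ft_force: [-0.5, -0.2, 0.1]
grip_width: 0.0852
shift tool [-0.0043  0.0019  0.0818]
xaxis [-0.942  0.336 -0.003] yaxis [0.336 0.942 0.002] z [ 0.004  0.001 -1.   ]
level turn deg [0.14 0.17 0.  ]
```

```bash
python3 -m jog '[[[-0.005,0.002,0.01,0.1,0.1,0],[0,0,0.02,0,0,0],[0,0,0.02,0,0,0],[0,0,0.015,0,0,0],[0,0,0,0,0,0]]]'
python3 - <<'E'
from h import *
go(.619,.185,.037);lev()
E
```

```text
clock: 12.1
eef_pos: [0.623, 0.1859, 0.0578]
tool_rot: [0.17, 0.985, 0.002, 0.005]
ft_force: [0.7, 0.6, 0.1]
grip_width: 0.0856
shift tool [ 0.0037 -0.0023  0.0208]
xaxis [-0.942  0.335 -0.01 ] yaxis [0.335 0.942 0.006] z [ 0.011  0.003 -1.   ]
level turn deg [ 0.37  0.56 -0.  ]
```

```bash
python3 -m jog '[[[0.003,-0.002,0.006,0.37,0.56,0],[0,0,0.008,0,0,0],[0,0,0.005,0,0,0],[0,0,0,0,0,0]]]'
python3 - <<'E'
from h import *
go(.619,.185,.037);lev()
E
```

```text
clock: 12.6
eef_pos: [0.6209, 0.1854, 0.0396]
tool_rot: [0.17, 0.985, 0.001, 0.001]
ft_force: [0.4, -0.3, 1.1]
grip_width: 0.0852
shift tool [ 0.0017 -0.001   0.0026]
xaxis [-0.942  0.335 -0.002] yaxis [0.335 0.942 0.002] z [ 0.003  0.001 -1.   ]
level turn deg [ 0.1   0.13 -0.  ]
```

```bash
python3 -m jog '[[[0.0017,-0.001,0.002,0.1,0.13,0],[0,0,0,0,0,0]]]' && python3 -m jog '[[[0,0,0,0,0,0],[0,0,0,0,0,0],[0,0,0,0,0,0],[0,0,0,0,0,0],[0,0,0,0,0,0],[0,0,0,0,0,0],[0,0,0,0,0,0]]]' 0.025 ; python3 -m jog '[[[0,0,-0.005,0,0,0],[0,0,-0.01,0,0,0],[0,0,-0.015,0,0,0],[0,0,-0.015,0,0,0],[0,0,-0.01,0,0,0],[0,0,0,0,0,0]]]'
python3 - <<'E'
from h import *
go(.622,-.20,.09);lev()
E
```

```text
clock: 12.85
eef_pos: [0.619, 0.185, 0.0378]
tool_rot: [0.17, 0.985, 0.0, 0.0]
ft_force: [0.4, 0.0, 0.2]
grip_width: 0.0855
clock: 13.72
eef_pos: [0.6197, 0.1853, 0.0387]
tool_rot: [0.17, 0.985, 0.0, 0.001]
ft_force: [-0.1, 0.2, 0.6]
grip_width: 0.0304
clock: 14.48
eef_pos: [0.62, 0.1853, 0.0986]
tool_rot: [0.17, 0.985, 0.001, 0.002]
ft_force: [0.1, -0.5, -1.1]
grip_width: 0.0307
shift tool [-0.131  -0.3624  0.0083]
xaxis [-0.942  0.335 -0.003] yaxis [0.335 0.942 0.002] z [ 0.003  0.001 -1.   ]
level turn deg [0.12 0.17 0.  ]
```

```bash
python3 -m jog '[[[-0.003,-0.01,0,0,0,0],[-0.007,-0.02,0,0,0,0],[-0.011,-0.03,0,0,0,0],[-0.013,-0.036,0,0,0,0],[-0.013,-0.036,0,0,0,0],[-0.013,-0.036,0,0,0,0],[-0.013,-0.036,0,0,0,0],[-0.013,-0.036,0,0,0,0],[-0.012,-0.03,0,0,0,0],[-0.007,-0.02,0,0,0,0],[-0.003,-0.01,0,0,0,0],[0,0,0,0,0,0]]]'
python3 - <<'E'
from h import *
go(.622,-.325,.06);lev();print(bot.get_obs()["joint_pos"])
E
```

```text
clock: 15.98
eef_pos: [0.6105, -0.1593, 0.0915]
tool_rot: [0.176, 0.984, -0.002, -0.005]
ft_force: [-1.0, 1.3, -0.2]
grip_width: 0.0304
shift tool [-0.0684 -0.1513  0.0318]
xaxis [-0.938  0.346  0.01 ] yaxis [ 0.346  0.938 -0.006] z [-0.012 -0.002 -1.   ]
level turn deg [-0.36 -0.57 -0.  ]
[-0.25277305  0.59184991  0.16796575  1.15747366 -0.00517267  0.10030844]
```

```bash
python3 -m jog '[[[-0.005,-0.01,0,-0.36,-0.57,0],[-0.009,-0.022,0,0,0,0],[-0.01,-0.024,0,0,0,0],[-0.01,-0.024,0,0,0,0],[-0.008,-0.015,0,0,0,0],[-0.004,-0.006,0,0,0,0],[0,0,0,0,0,0]]]'
python3 - <<'E'
from h import *
go(.622,-.325,.06);lev();c=snap("wrist","w5.png",scale=1.5);print(toP(c,[.622,-.325,.003])*1.5)
E
```

```text
clock: 16.85
eef_pos: [0.6199, -0.2751, 0.0914]
tool_rot: [0.174, 0.985, -0.0, 0.001]
ft_force: [0.7, -0.3, -1.2]
grip_width: 0.0301
shift tool [-0.019  -0.0462  0.0314]
xaxis [-0.94   0.342 -0.001] yaxis [0.342 0.94  0.   ] z [ 0.001 -0.    -1.   ]
level turn deg [0.01 0.07 0.  ]
[[300.24944576 328.61372194]]
```

View pics/w5.png

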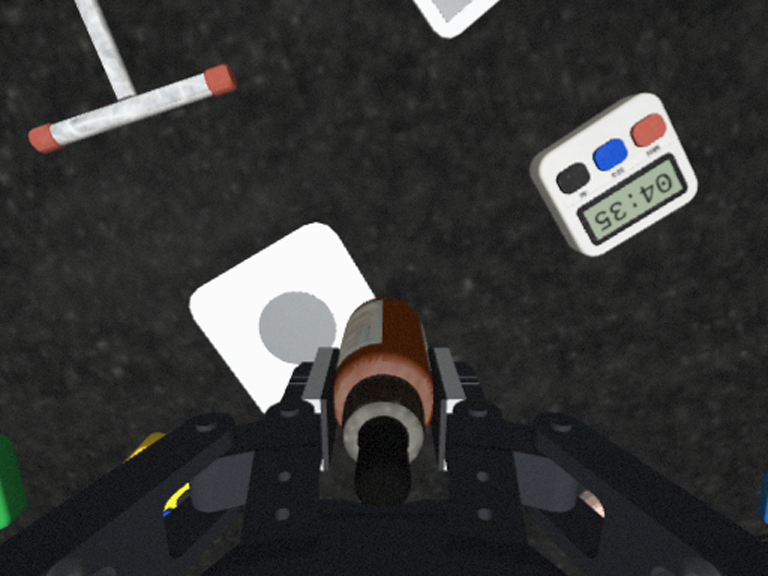

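The small disc is at (297,327) and the near edge of the dropper's base at (391,298). The timer is at (615,175) and the key crossbar from (40,138) to (225,78).

```bash
python3 - <<'E'
from h import *
c=load("wrist");p,r=tool();im=c["pixels"].astype(int);mn=im.min(2)
e=toW(c,[391/1.5,298/1.5],p[2]-.0387+.001)[0];print("base edge tool",r.inv().apply(e-p).round(4))
ed=np.array([[297,291],[259,327],[336,327],[297,364]])/1.5; W=toW(c,ed,.003)
print("disc",W.mean(0).round(4), np.linalg.norm(W[0]-W[3]),np.linalg.norm(W[1]-W[2]))
m=(mn>190); m[:, :350]=0; 
cs=blobW(c,cv2.morphologyEx(m.astype(np.uint8),cv2.MORPH_CLOSE,np.ones((25,25))),(410,117),.017)
print("keybar ends",toW(c,np.array([[40,138],[226,78]])/1.5,.006).round(4), "stem mid",toW(c,np.array([[103,50],[128,105]])/1.5,.006).round(4))
E
```

```text
base edge tool [0.0146 0.0024 0.0377]
disc [ 0.6209 -0.3263  0.003 ] 0.043116932963607274 0.042414689571511115
rect [ 598.7 -150.4] [56.6 60.3] 13.9 cent 598.7 -150.4
keybar ends [[ 0.4874 -0.4038  0.006 ]
 [ 0.4941 -0.3079  0.006 ]] stem mid [[ 0.4642 -0.3558  0.006 ]
 [ 0.4889 -0.3565  0.006 ]]
```

```bash
python3 -m jog '[[[-0.003,-0.009,0,0,0,0],[-0.004,-0.013,0,0,0,0],[-0.004,-0.012,0,0,0,0],[-0.004,-0.009,0,0,0,0],[-0.001,-0.004,0,0,0,0],[0,0,0.006,0,0,0],[0,0,0.008,0,0,0],[0,0,0.006,0,0,0],[0,0,0,0,0,0]]]'
python3 - <<'E'
from h import *
go(.6192,-.3264,.0417);lev()
E
```

```text
clock: 18.02
eef_pos: [0.6185, -0.3253, 0.0692]
tool_rot: [0.172, 0.985, 0.001, -0.001]
ft_force: [0.6, 0.1, -0.7]
grip_width: 0.0302
shift tool [-0.0011 -0.0008  0.0275]
xaxis [-0.941  0.339  0.001] yaxis [0.339 0.941 0.001] z [-0.001  0.001 -1.   ]
level turn deg [ 0.05 -0.07 -0.  ]
```

```bash
python3 -m jog '[[[-0.0005,0,0.006,0,0,0],[0,0,0.008,0,0,0],[0,0,0.006,0,0,0],[0,0,0.002,0,0,0],[0,0,0,0,0,0]]]'
python3 - <<'E'
from h import *
go(.6192,-.3264,.0417);lev()
E
```

```text
clock: 18.65
eef_pos: [0.6192, -0.325, 0.0455]
tool_rot: [0.172, 0.985, 0.001, -0.001]
ft_force: [0.4, -0.5, 0.4]
grip_width: 0.0302
shift tool [-0.0005 -0.0013  0.0038]
xaxis [-0.941  0.338  0.001] yaxis [0.338 0.941 0.001] z [-0.001  0.001 -1.   ]
level turn deg [ 0.05 -0.08 -0.  ]
```

```bash
python3 -m jog '[[[-0.0005,-0.0013,0.0015,0,0,0],[0,0,0.0012,0,0,0],[0,0,0,0,0,0]]]';python3 -m jog '[[[0,0,0.0012,0,0,0],[0,0,0,0,0,0]]]';python3 -m jog '[[[0,0,0.0012,0,0,0],[0,0,0,0,0,0]]]'
python3 - <<'E'
from h import *
go(.6192,-.3264,.0417);lev()
E
```

```text
clock: 19.02
eef_pos: [0.6195, -0.3267, 0.0433]
tool_rot: [0.172, 0.985, 0.0, -0.0]
ft_force: [0.2, 0.6, -0.8]
grip_width: 0.0298
clock: 19.27
eef_pos: [0.6196, -0.3268, 0.0422]
tool_rot: [0.172, 0.985, 0.0, 0.0]
ft_force: [0.6, -0.4, 0.0]
grip_width: 0.0303
clock: 19.52
eef_pos: [0.62, -0.3269, 0.0417]
tool_rot: [0.172, 0.985, 0.0, 0.001]
ft_force: [0.1, 0.1, -0.4]
grip_width: 0.03
shift tool [0.001  0.0002 0.    ]
xaxis [-0.941  0.338 -0.001] yaxis [0.338 0.941 0.001] z [ 0.001  0.    -1.   ]
level turn deg [ 0.03  0.07 -0.  ]
```

```bash
python3 -m jog '[[[0,0,0,0,0,0],[0,0,0,0,0,0],[0,0,0,0,0,0],[0,0,0,0,0,0]]]' 0.07;  python3 -m jog '[[[0,0,-0.005,0,0,0],[0,0,-0.01,0,0,0],[0,0,-0.02,0,0,0],[0,0,-0.03,0,0,0],[0,0,-0.04,0,0,0],[0,0,-0.03,0,0,0],[0,0,0,0,0,0]]]' 0.0854
python3 - <<'E'
from h import *
go(.599,-.150,.19,104);lev()
c=snap("wrist","w6.png",scale=1.5); print(toP(c,[.621,-.326,.105])*1.5)
E
```

```text
clock: 20.02
eef_pos: [0.6201, -0.327, 0.0417]
tool_rot: [0.172, 0.985, 0.0, 0.001]
ft_force: [0.9, -0.1, 0.7]
grip_width: 0.0702
clock: 20.9
eef_pos: [0.6203, -0.3272, 0.1851]
tool_rot: [0.172, 0.985, -0.0, 0.002]
ft_force: [1.0, 0.7, -1.0]
grip_width: 0.0854
shift tool [ 0.0799  0.1596 -0.0053]
xaxis [-0.941  0.338 -0.005] yaxis [0.338 0.941 0.   ] z [ 0.004 -0.001 -1.   ]
turn z -33.75461467938078 q6 -0.14093670928642463
level turn deg [0.01 0.27 0.  ]
[[386.76803151 300.37109587]]
```

View pics/w6.png

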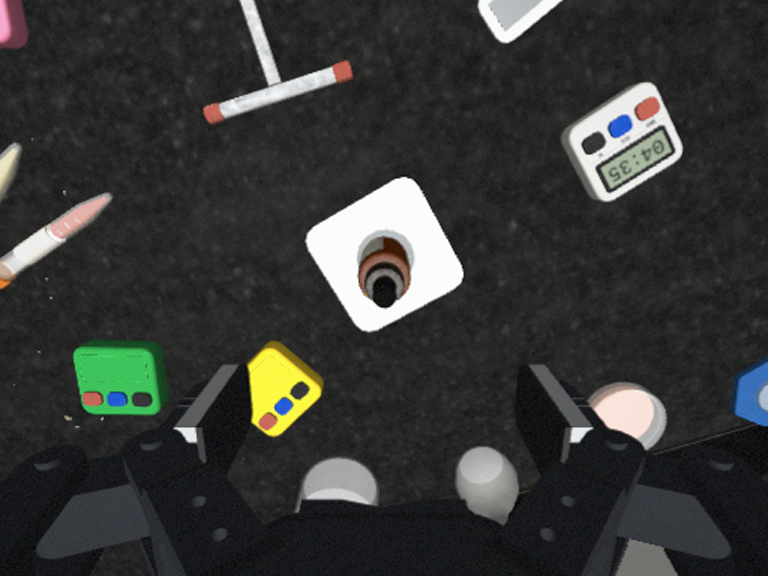

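The dropper stands upright and centred, bulb at (385,293). Next is the grey timer at (622,142).

```bash
python3 -m jog '[[[0.016,0.032,0,0,0,0],[0.02,0.04,0,0,0,0],[0.02,0.04,0,0,0,0],[0.016,0.032,0,0,0,0],[0.008,0.016,0,0,0,0],[0,0,0,0,0,-8.5],[0,0,0.01,0,0,-8.5],[0,0,0.01,0,0,-8.5],[0,0,0.01,0,0,-8.5],[0,0,0,0,0,0]]]'
python3 - <<'E'
from h import *
go(.599,-.150,.02,104);lev()
c=snap("wrist","w7.png",scale=1.5);im=c["pixels"].astype(int);mn=im.min(2);uv=toP(c,[.599,-.15,.017])[0];print(uv*1.5)
m=mn>150;m[:int(uv[1])-60]=0
for z in(.014,.017): blobW(c,cv2.morphologyEx((mn>150).astype(np.uint8),cv2.MORPH_CLOSE,np.ones((21,21))),tuple(map(float,uv)),z)
E
```

```text
clock: 22.2
eef_pos: [0.5913, -0.1452, 0.1397]
tool_rot: [-0.131, 0.991, 0.003, -0.008]
ft_force: [0.7, -0.8, 0.7]
grip_width: 0.0853
shift tool [-0.008  -0.0076  0.1196]
xaxis [-0.966 -0.259  0.015] yaxis [-0.259  0.966  0.007] z [-0.016  0.003 -1.   ]
turn z 1.0249159596624935 q6 -0.5025768743397477
level turn deg [ 0.43 -0.86 -0.  ]
[371.42920506 292.47916524]
rect [ 599.1 -149.5] [57.4 61.4] 14.7 cent 599.3 -149.6
rect [ 598.3 -149.7] [56.8 60.7] 14.7 cent 598.4 -149.7
```

View pics/w7.png

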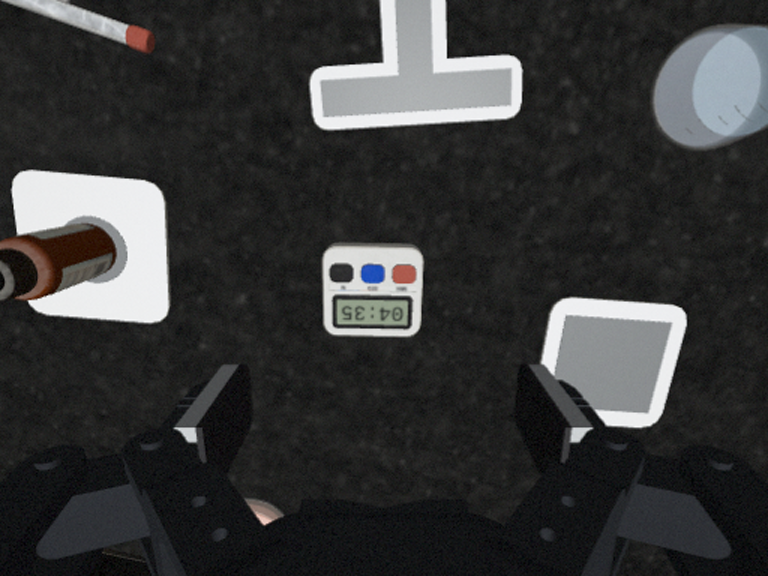

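Timer confirmed at (373,290), square to the jaws. Descending in steps.

```bash
python3 -m jog '[[[-0.0058,-0.0061,0.01,0.43,-0.86,0],[0,0,0.025,0,0,0],[0,0,0.025,0,0,0],[0,0,0.02,0,0,0],[0,0,0,0,0,0]]]'
python3 - <<'E'
from h import *
c=load("wrist");mn=c["pixels"].astype(int).min(2)
blobW(c,mn>110,(410,238),.003);blobW(c,mn>110,(280,60),.003)
# tee crossbar outer edge & inlay: corners in picture (1.5x)
print(toW(c,np.array([[322,116],[512,106],[511,70],[322,80],[416,67],[413,111]])/1.5,.003).round(4))
go(.5985,-.1496,.003,104.7);lev()
E
```

```text
clock: 22.88
eef_pos: [0.6012, -0.1522, 0.0605]
tool_rot: [-0.123, 0.992, -0.002, 0.003]
ft_force: [-0.6, 1.1, 0.3]
grip_width: 0.0858
rect [611.   19.6] [92.7 93.1] 10.6 cent 604.5 23.3
rect [ 465.2 -159.9] [ 65.6 122.7] 18.4 cent 473.4 -157.3
[[ 0.5064 -0.2044  0.003 ]
 [ 0.4721 -0.0986  0.003 ]
 [ 0.4541 -0.1056  0.003 ]
 [ 0.4875 -0.2088  0.003 ]
 [ 0.4668 -0.1586  0.003 ]
 [ 0.4899 -0.1537  0.003 ]]
shift tool [0.0023 0.0034 0.0575]
xaxis [-0.97  -0.245 -0.005] yaxis [-0.245  0.97  -0.004] z [ 0.006 -0.002 -1.   ]
turn z -0.5210257367766786 q6 -0.4949726699999055
level turn deg [-0.22  0.31 -0.  ]
```

```bash
python3 -m jog '[[[0.0023,0.0034,0.008,-0.22,0.31,-0.5],[0,0,0.02,0,0,0],[0,0,0.015,0,0,0],[0,0,0.008,0,0,0],[0,0,0,0,0,0]]]'
python3 - <<'E'
from h import *
go(.5985,-.1496,.003,104.7);lev()
E
```

```text
clock: 23.5
eef_pos: [0.6011, -0.1501, 0.0115]
tool_rot: [-0.127, 0.992, -0.001, 0.003]
ft_force: [-0.5, 0.4, -0.4]
grip_width: 0.0854
shift tool [0.0024 0.0012 0.0085]
xaxis [-0.968 -0.252 -0.006] yaxis [-0.252  0.968 -0.003] z [ 0.006 -0.001 -1.   ]
turn z -0.12474232243062033 q6 -0.4991220529525631
level turn deg [-0.17  0.32 -0.  ]
```

```bash
python3 -m jog '[[[0.0024,0.0012,0.006,-0.17,0.32,0],[0,0,0.004,0,0,0],[0,0,0.001,0,0,0],[0,0,0,0,0,0]]]' && python3 -m jog '[[[0,0,0,0,0,0],[0,0,0,0,0,0],[0,0,0,0,0,0],[0,0,0,0,0,0],[0,0,0,0,0,0]]]' 0.052 
python3 - <<'E'
from h import *
go(.5985,-.1496,.003,104.7);lev()
E
```

```text
clock: 24.0
eef_pos: [0.5994, -0.1498, 0.0012]
tool_rot: [-0.127, 0.992, -0.0, 0.001]
ft_force: [-0.3, 1.1, -0.1]
grip_width: 0.0857
clock: 24.62
eef_pos: [0.6, -0.15, 0.0021]
tool_rot: [-0.127, 0.992, -0.001, 0.002]
ft_force: [-0.3, -0.5, -0.7]
grip_width: 0.0602
shift tool [ 0.0013  0.0007 -0.0009]
xaxis [-0.968 -0.252 -0.003] yaxis [-0.252  0.968 -0.002] z [ 0.003 -0.001 -1.   ]
turn z -0.13064942571885751 q6 -0.499175842804599
level turn deg [-0.1   0.17  0.  ]
```

```bash
python3 -m jog '[[[0,0,-0.008,-0.1,0.17,0],[0,0,-0.015,0,0,0],[0,0,-0.012,0,0,0],[-0.004,0.012,0,0,0,0],[-0.007,0.02,0,0,0,0],[-0.009,0.025,0,0,0,0],[-0.009,0.025,0,0,0,0],[-0.009,0.025,0,0,0,0],[-0.008,0.022,0,0,0,0],[-0.006,0.018,0,0,0,0],[-0.003,0.01,0,0,0,4],[0,0,0,0,0,0]]]'
python3 - <<'E'
from h import *
go(.6123,.020,.006,100.65);lev()
c=snap("wrist","w8.png",scale=1.5)
E
```

```text
clock: 26.12
eef_pos: [0.6116, 0.0325, 0.0381]
tool_rot: [-0.095, 0.995, 0.001, -0.002]
ft_force: [-0.1, -0.1, -0.7]
grip_width: 0.0605
shift tool [ 0.0016 -0.0126  0.0321]
xaxis [-0.982 -0.189  0.003] yaxis [-0.189  0.982  0.003] z [-0.004  0.003 -1.   ]
turn z 0.2712615209881619 q6 -0.13882678759422018
level turn deg [ 0.18 -0.18 -0.  ]
```

View pics/w8.png

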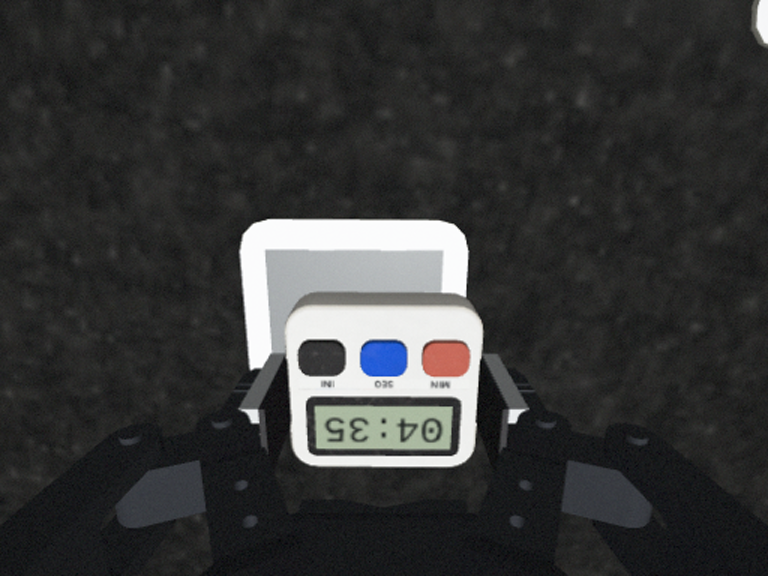

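```bash
python3 - <<'E'
from h import *
c=load("wrist");p,r=tool()
W=toW(c,np.array([[384.5,305],[383,467],[287,385],[480,385]])/1.5,.053);print((r.inv().apply(W-p)*1000).round(1))
W=toW(c,np.array([[354,250],[265,255],[444,255],[266,290]])/1.5,.003);print(W.round(4),np.linalg.norm(W[1]-W[2]),"inlay top mid+34:",W[0]+.034*np.array([.9828,.1848,0]),"+36",W[0]+.036*np.array([.9828,.1848,0]))
E
```

```text
[[ 29.4   0.4 -14.7]
 [-27.9   0.1 -14.9]
 [  2.7 -30.4 -14.9]
 [  2.7  30.8 -14.7]]
[[ 0.5782  0.0138  0.003 ]
 [ 0.5871 -0.0212  0.003 ]
 [ 0.5733  0.0499  0.003 ]
 [ 0.6017 -0.019   0.003 ]] 0.07237142691065511 inlay top mid+34: [0.61162371 0.02008425 0.003     ] +36 [0.61358931 0.02045385 0.003     ]
```

```bash
python3 -m jog '[[[0.0008,-0.006,0,0.18,-0.18,0.2],[0.0008,-0.006,0,0,0,0],[0,0,0.006,0,0,0],[0,0,0.008,0,0,0],[0,0,0.006,0,0,0],[0,0,0.003,0,0,0],[0,0,0,0,0,0]]]'
python3 - <<'E'
from h import *
go(.612,.020,.0051,100.65);lev()
E
```

```text
clock: 27.05
eef_pos: [0.6115, 0.0167, 0.0126]
tool_rot: [-0.092, 0.996, -0.0, -0.001]
ft_force: [0.5, 0.4, -0.8]
grip_width: 0.0605
shift tool [-0.0011  0.0031  0.0075]
xaxis [-0.983 -0.184  0.002] yaxis [-0.184  0.983 -0.   ] z [-0.002 -0.001 -1.   ]
turn z -0.07101555982671925 q6 -0.1569705704066047
level turn deg [-0.02 -0.09 -0.  ]
```

```bash
python3 -m jog '[[[-0.001,0.003,0.002,0,0,0],[0,0,0.002,0,0,0],[0,0,0.002,0,0,0],[0,0,0,0,0,0]]]'; python3 -m jog '[[[0,0,0.0015,0,0,0],[0,0,0,0,0,0]]]'
python3 - <<'E'
from h import *
go(.612,.020,.0051,100.65);lev()
E
```

```text
clock: 27.55
eef_pos: [0.6124, 0.0206, 0.0067]
tool_rot: [-0.093, 0.996, -0.0, -0.0]
ft_force: [0.4, -1.3, -0.1]
grip_width: 0.0602
clock: 27.8
eef_pos: [0.6125, 0.0205, 0.0053]
tool_rot: [-0.093, 0.996, -0.0, -0.0]
ft_force: [0.8, -0.2, -1.1]
grip_width: 0.06
shift tool [ 0.0006 -0.0004  0.0002]
xaxis [-0.983 -0.184  0.   ] yaxis [-0.184  0.983 -0.001] z [-0.    -0.001 -1.   ]
turn z -0.03473446350926679 q6 -0.15152742264203756
level turn deg [-0.03 -0.02  0.  ]
```

```bash
python3 -m jog '[[[0,0,0,0,0,0],[0,0,0,0,0,0],[0,0,0,0,0,0],[0,0,0,0,0,0]]]' 0.08;  python3 -m jog '[[[0,0,-0.005,0,0,0],[0,0,-0.015,0,0,0],[0,0,-0.03,0,0,0],[0,0,-0.045,0,0,0],[0,0,-0.05,0,0,0],[0,0,-0.03,0,0,0],[0,0,0,0,0,0]]]'
python3 - <<'E'
from h import *
c=snap("wrist","w9.png",scale=1.5);mn=c["pixels"].astype(int).min(2)
uv=toP(c,[.612,.02,.02])[0];print(uv*1.5)
go(.46,-.355,.2,87.5);lev()
E
python3 -m jog '[[[0.014,-0.022,0,0,0,0],[0.024,-0.037,0,0,0,0],[0.025,-0.038,0,0,0,0],[0.025,-0.038,0,0,0,0],[0.025,-0.038,0,0,0,0],[0.025,-0.038,0,0,0,0],[0.025,-0.038,0,0,0,0],[0.024,-0.037,0,0,0,0],[0.014,-0.022,0,0,0,0],[0.007,-0.011,0,0,0,6.5],[0,0,0,0,0,6.5],[0,0,0,0,0,0]]]'
python3 - <<'E'
from h import *
go(.46,-.355,.2,87.5);lev()
c=snap("wrist","w10.png",scale=1.5)
E
```

```text
clock: 28.3
eef_pos: [0.6129, 0.0204, 0.0058]
tool_rot: [-0.092, 0.996, -0.0, 0.0]
ft_force: [-0.5, -0.2, 0.4]
grip_width: 0.0798
clock: 29.18
eef_pos: [0.6134, 0.0206, 0.1924]
tool_rot: [-0.092, 0.996, -0.0, 0.003]
ft_force: [0.4, 0.7, 0.0]
grip_width: 0.0797
[383.57325296 258.40934232]
shift tool [ 0.2191 -0.341  -0.0095]
xaxis [-0.983 -0.184 -0.003] yaxis [-0.184  0.983 -0.001] z [ 0.003 -0.    -1.   ]
turn z 13.105651728031404 q6 -0.15131877435079102
level turn deg [-0.06  0.18  0.  ]
clock: 30.72
eef_pos: [0.4514, -0.3376, 0.1716]
tool_rot: [0.023, 1.0, 0.006, -0.014]
ft_force: [0.1, 0.3, 0.1]
grip_width: 0.0797
shift tool [-0.0086 -0.0166 -0.0289]
xaxis [-0.999  0.046  0.028] yaxis [0.047 0.999 0.012] z [-0.027  0.014 -1.   ]
turn z -0.16492200014181435 q6 -0.592504878298736
level turn deg [ 0.7 -1.6 -0. ]
```

View pics/w9.png

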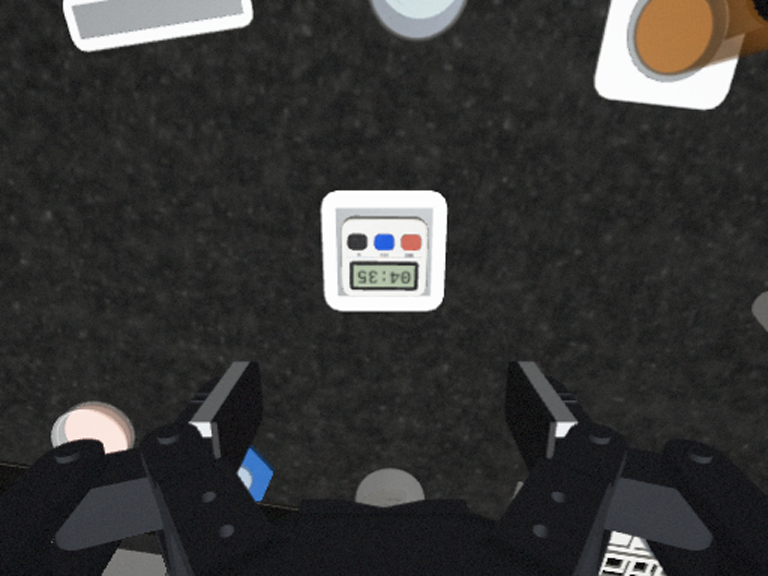

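View pics/w10.png

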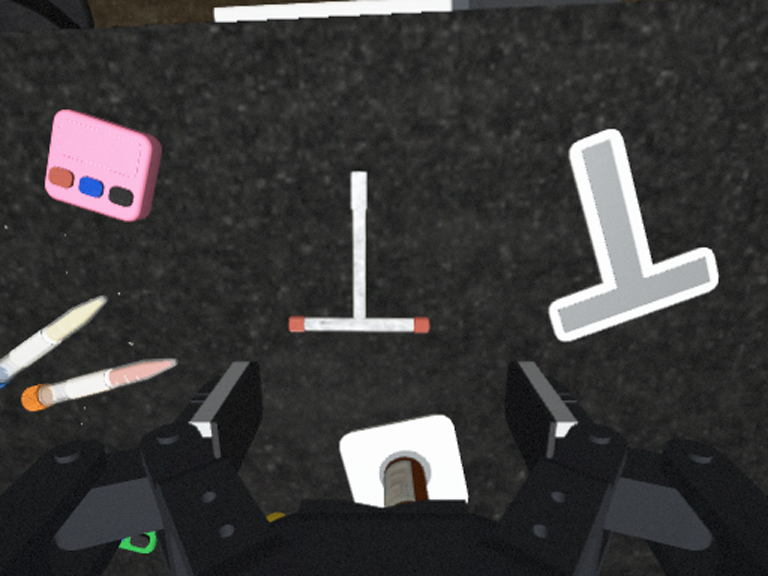

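w9 shows the timer sitting inside the square inlay. w10 shows the key crossbar from (289,325) to (429,325), its socket end at (359,172), and the tee inlay from crossbar (557,322)–(712,268) to foot (600,142).

```bash
python3 - <<'E'
from h import *
c=load("wrist");mn=c["pixels"].astype(int).min(2);p,r=tool()
W=toW(c,np.array([[289,325],[429,325],[359,172],[359.5,315]])/1.5,.008);b=(W[0]+W[1])/2;print(W.round(4),"bar",b.round(4),np.linalg.norm(W[0]-W[1]),np.linalg.norm(b-W[2]))
d=b-W[2];d/=np.linalg.norm(d);a=np.degrees(np.arctan2(d[1],d[0]));e=W[1]-W[0];print("yaw",a,np.degrees(np.arctan2(e[1],e[0]))-90)
print("origin",b-.051*d,"grasp",b-.031*d)
cs,_=cv2.findContours((mn>195).astype(np.uint8),cv2.RETR_EXTERNAL,cv2.CHAIN_APPROX_NONE)
rt=blobW(c,mn>150,(420,190),.003)
# tee inlay corners
q=np.array([[562,333-7],[557,311],[706,260],[711,282],[584,151],[610,143]])/1.5;print(toW(c,q,.003).round(4))
k=max([k for k in cs if cv2.pointPolygonTest(k,(420.,180.),True)>0 or True],key=lambda k:cv2.pointPolygonTest(k,(416.,185.),True)); Wk=toW(c,k.reshape(-1,2),.003)[:,:2]
# fit tee outline: half margins m, grey 10mm larger than key, white beyond; fit pose to the outline using distance
from scipy.optimize import least_squares
m=(mn>110).astype(np.uint8); n,l=cv2.connectedComponents(m); M=(l==l[190,418]).astype(np.uint8); u,v=np.meshgrid(np.arange(512),np.arange(384))
ys,xs=np.nonzero(M);Wp=toW(c,np.c_[xs,ys],.003)[:,:2]; print("area",len(xs))
def sh(P,w):   # T with half-widths: bar half-width w, symmetrical
    bar=np.maximum(abs(P[:,0]-.051)-w,abs(P[:,1])-(.056+w-.010)); st=np.maximum(abs(P[:,1])-w,np.maximum(-.062-(w-.010)-P[:,0],P[:,0]-.051)); return np.minimum(bar,st)
kk=max(cv2.findContours(M,cv2.RETR_EXTERNAL,cv2.CHAIN_APPROX_NONE)[0],key=len);Wk=toW(c,kk.reshape(-1,2),.003)[:,:2]
def f(x):
    cs,sn=np.cos(x[2]),np.sin(x[2]);P=(Wk-x[:2])@np.array([[cs,-sn],[sn,cs]]);return sh(P,x[3])
s=least_squares(f,[.432,-.170,.315,.017],loss='soft_l1',f_scale=.001);print(s.x,np.degrees(s.x[2]),s.cost,len(Wk))
print("bar centre tee",s.x[:2]+.051*np.array([np.cos(s.x[2]),np.sin(s.x[2])]))
go(.46,-.355,.2,87.5)
E
```

```text
[[ 0.4884 -0.406   0.008 ]
 [ 0.4934 -0.3046  0.008 ]
 [ 0.3837 -0.349   0.008 ]
 [ 0.4833 -0.3546  0.008 ]] bar [ 0.4909 -0.3553  0.008 ] 0.10150203425910642 0.10741144267350959
yaw -3.3566519820184433 -2.8689416375768104
origin [ 0.43999477 -0.35234107  0.008     ] grasp [ 0.45996046 -0.35351209  0.008     ]
rect [ 431.2 -171.2] [136.7 122.6] 18.5 cent 449.3 -165.2
[[ 0.501  -0.2054  0.003 ]
 [ 0.4891 -0.2098  0.003 ]
 [ 0.456  -0.1045  0.003 ]
 [ 0.4725 -0.0986  0.003 ]
 [ 0.377  -0.1976  0.003 ]
 [ 0.3726 -0.1804  0.003 ]]
area 6957
[ 0.431341   -0.17125556  0.32224961  0.01736805] 18.463542439736056 0.0002065239724814745 438
bar centre tee [ 0.47971579 -0.1551038 ]
shift tool [-0.0086 -0.0167 -0.0289]
xaxis [-0.999  0.046  0.028] yaxis [0.046 0.999 0.012] z [-0.028  0.014 -1.   ]
turn z -0.1221492785182221 q6 -0.5930316279197921
```

```bash
python3 -m jog '[[[-0.009,-0.0157,0,0.7,-1.6,0.5],[0,0,0.025,0,0,0],[0,0,0.03,0,0,0],[0,0,0.03,0,0,0],[0,0,0.02,0,0,0],[0,0,0,0,0,0]]]' 0.04
python3 - <<'E'
from h import *
go(.46,-.3537,.002,86.9);lev()
E
```

```text
clock: 31.52
eef_pos: [0.4635, -0.3578, 0.0627]
tool_rot: [0.024, 1.0, -0.003, 0.004]
ft_force: [0.2, 0.7, 0.5]
grip_width: 0.04
shift tool [0.0042 0.0043 0.0607]
xaxis [-0.999  0.048 -0.008] yaxis [ 0.048  0.999 -0.006] z [ 0.008 -0.006 -1.   ]
turn z 0.3535574110422033 q6 -0.6093470444174188
level turn deg [-0.34  0.47  0.  ]
```

```bash
python3 -m jog '[[[0.004,0.0043,0.01,-0.34,0.47,0.3],[0,0,0.02,0,0,0],[0,0,0.015,0,0,0],[0,0,0.008,0,0,0],[0,0,0,0,0,0]]]'
python3 - <<'E'
from h import *
go(.46,-.3537,.002,86.9);lev()
E
```

```text
clock: 32.15
eef_pos: [0.4622, -0.3551, 0.0106]
tool_rot: [0.026, 1.0, -0.002, 0.003]
ft_force: [0.5, 0.1, -0.0]
grip_width: 0.0399
shift tool [0.0023 0.0013 0.0086]
xaxis [-0.999  0.053 -0.005] yaxis [ 0.053  0.999 -0.003] z [ 0.005 -0.004 -1.   ]
turn z 0.08899681355455868 q6 -0.6025910035042045
level turn deg [-0.19  0.29 -0.  ]
```

```bash
python3 -m jog '[[[0.0023,0.0013,0.005,-0.19,0.29,0],[0,0,0.003,0,0,0],[0,0,0,0,0,0]]]' && python3 -m jog '[[[0,0,0,0,0,0],[0,0,0,0,0,0],[0,0,0,0,0,0],[0,0,0,0,0,0],[0,0,0,0,0,0],[0,0,0,0,0,0]]]' 0.0
python3 - <<'E'
from h import *
go(.46,-.3537,.002,86.9);lev()
E
```

```text
clock: 32.52
eef_pos: [0.4607, -0.3542, 0.0034]
tool_rot: [0.026, 1.0, -0.001, 0.001]
ft_force: [0.8, 0.7, -0.8]
grip_width: 0.0405
clock: 33.28
eef_pos: [0.4609, -0.3544, 0.004]
tool_rot: [0.026, 1.0, -0.001, 0.001]
ft_force: [-0.1, -0.4, -0.2]
grip_width: 0.0054
shift tool [0.0009 0.0007 0.002 ]
xaxis [-0.999  0.052 -0.002] yaxis [ 0.053  0.999 -0.002] z [ 0.002 -0.002 -1.   ]
turn z 0.09078970783953366 q6 -0.6030022567299047
level turn deg [-0.1   0.13  0.  ]
```

```bash
python3 -m jog '[[[0,0,-0.005,0,0,0],[0,0,-0.01,0,0,0],[0,0,-0.015,0,0,0],[0,0,-0.015,0,0,0],[0,0,-0.01,0,0,0],[0,0,0,0,0,0]]]'
python3 - <<'E'
from h import *
p,r=tool();c=snap("wrist","w11.png",scale=1.5)
print("bar px",toP(c,[p[0]+.031*np.cos(np.radians(-3.1)),p[1]+.031*np.sin(np.radians(-3.1)),p[2]+.002])*1.5)
im=c["pixels"].astype(int);red=((im[:,:,0]>140)&(im[:,:,1]<110)&(im[:,:,2]<110)).astype(np.uint8)
n,l,s,ct=cv2.connectedComponentsWithStats(red)
for i in range(1,n):
    if s[i,4]>25: print(ct[i]*1.5,s[i,2:],r.inv().apply(toW(c,ct[i],p[2]+.005)[0]-p).round(4))
y=np.radians(18.4);g=np.array([.4314,-.1707])+.020*np.array([np.cos(y),np.sin(y)]);print("TCP goal",g);go(*g,.007,108.4);lev()
E
```

```text
clock: 34.02
eef_pos: [0.4612, -0.3547, 0.0639]
tool_rot: [0.026, 1.0, -0.001, 0.002]
ft_force: [-0.9, 0.2, -2.7]
grip_width: 0.0057
bar px [[384.15430186 450.50809645]]
[55.22307692 93.64615385] [15 23 65] [ 0.0892 -0.0936 -0.0051]
TCP goal [ 0.45037752 -0.16438702]
shift tool [0.0207 0.1894 0.0559]
xaxis [-0.999  0.053 -0.003] yaxis [ 0.053  0.999 -0.002] z [ 0.003 -0.002 -1.   ]
turn z -21.411376542412498 q6 -0.6029700068599309
level turn deg [-0.12  0.17 -0.  ]
```

View pics/w11.png

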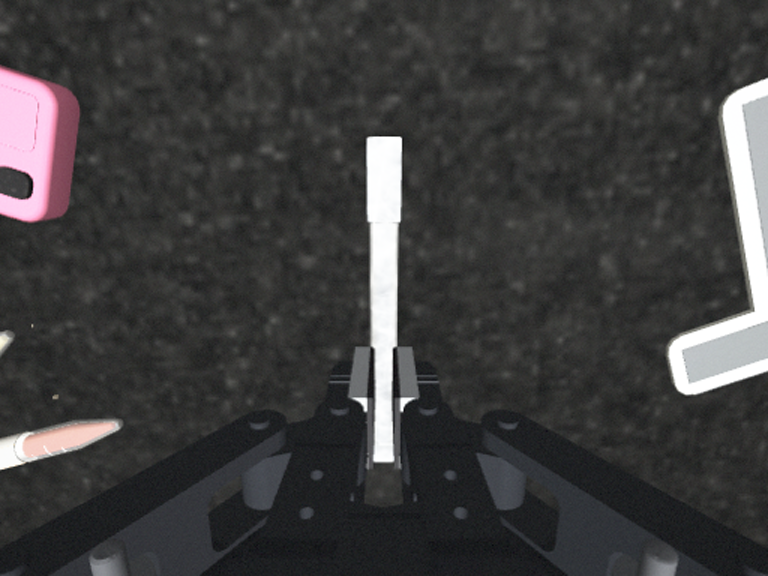

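The key is held straight, socket end at (384,137). Swinging it over to the tee pad.

```bash
python3 - <<'E'
from h import *
c=load("wrist");p,r=tool()
for z in(.001,.006): print((r.inv().apply(toW(c,np.array([[384,137],[384,222]])/1.5,p[2]+z)-p)*1000).round(1))
E
python3 -m jog '[[[0.002,0.012,0,0,0,0],[0.003,0.022,0,0,0,0],[0.003,0.026,0,0,0,0],[0.003,0.026,0,0,0,0],[0.003,0.026,0,0,0,0],[0.003,0.026,0,0,0,0],[0.002,0.024,0,0,0,0],[0.001,0.016,0,0,0,0],[0.001,0.008,0,0,0,-7],[0,0,0,0,0,-7],[0,0,0,0,0,-7],[0,0,0,0,0,0]]]'
python3 - <<'E'
from h import *
go(.4504,-.1644,.007,108.4);lev()
E
```

```text
[[77.5 -0.5 -1.2]
 [52.  -0.5 -1.2]]
[[77.3 -0.5 -6.2]
 [52.7 -0.5 -6.2]]
clock: 35.58
eef_pos: [0.4416, -0.1522, 0.057]
tool_rot: [-0.163, 0.987, 0.004, -0.005]
ft_force: [0.7, -0.4, -2.3]
grip_width: 0.0059
shift tool [-0.0048 -0.0148  0.0499]
xaxis [-0.947 -0.322  0.008] yaxis [-0.322  0.947  0.009] z [-0.01   0.006 -1.   ]
turn z 0.3631278440824275 q6 -0.6610743275515324
level turn deg [ 0.53 -0.45  0.  ]
```

```bash
python3 -m jog '[[[-0.0024,-0.0074,0,0.53,-0.45,0.3],[-0.0024,-0.0074,0.004,0,0,0],[0,0,0.01,0,0,0],[0,0,0.01,0,0,0],[0,0,0.008,0,0,0],[0,0,0.003,0,0,0],[0,0,0,0,0,0]]]'
python3 - <<'E'
from h import *
go(.4504,-.1644,.007,108.4);lev()
c=snap("wrist")
p,r=tool();mn=c["pixels"].astype(int).min(2)
cv2.imwrite("pics/w12.png",cv2.resize(c["pixels"][:,:,::-1],None,fx=1.5,fy=1.5))
E
```

```text
clock: 36.45
eef_pos: [0.4505, -0.1655, 0.0182]
tool_rot: [-0.158, 0.987, 0.0, -0.001]
ft_force: [0.1, -0.9, -1.8]
grip_width: 0.0058
shift tool [-0.0003  0.0011  0.0112]
xaxis [-0.95  -0.312  0.001] yaxis [-0.312  0.95   0.001] z [-0.002  0.    -1.   ]
turn z -0.23722851422962776 q6 -0.6689407380995162
level turn deg [ 0.05 -0.08 -0.  ]
```

View pics/w12.png

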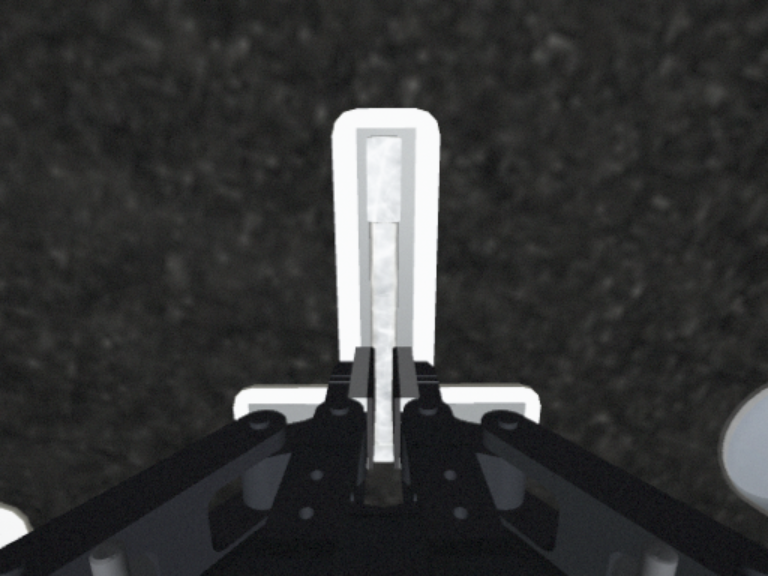

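The key's stem at x≈384 lies inside the inlay, which is centred at 386. I'll shift 1 mm and lower.

```bash
python3 -m jog '[[[0,0.001,0.004,0,0,-0.2],[0,0,0.003,0,0,0],[0,0,0.002,0,0,0],[0,0,0,0,0,0]]]'; python3 -m jog '[[[0,0,0.0015,0,0,0],[0,0,0,0,0,0]]]'
python3 - <<'E'
from h import *
go(.4504,-.1644,.007,108.4);lev()
E
```

```text
clock: 37.0
eef_pos: [0.4509, -0.1646, 0.0095]
tool_rot: [-0.16, 0.987, -0.0, 0.0]
ft_force: [-0.2, -0.4, -2.1]
grip_width: 0.0056
clock: 37.25
eef_pos: [0.451, -0.1647, 0.008]
tool_rot: [-0.16, 0.987, -0.0, 0.0]
ft_force: [-0.9, -0.1, -1.3]
grip_width: 0.0057
shift tool [0.0005 0.0005 0.001 ]
xaxis [-0.949 -0.315 -0.   ] yaxis [-0.315  0.949 -0.001] z [ 0.001 -0.    -1.   ]
turn z -0.013899086634452829 q6 -0.6708771533584642
level turn deg [-0.03  0.02  0.  ]
```

```bash
python3 -m jog '[[[0.0005,0.0005,0.001,0,0,0],[0,0,0,0,0,0]]]';python3 -m jog '[[[0,0,0,0,0,0],[0,0,0,0,0,0],[0,0,0,0,0,0],[0,0,0,0,0,0]]]' 0.04;  python3 -m jog '[[[0,0,-0.005,0,0,0],[0,0,-0.015,0,0,0],[0,0,-0.03,0,0,0],[0,0,-0.045,0,0,0],[0,0,-0.05,0,0,0],[0,0,-0.05,0,0,0],[0,0,-0.04,0,0,0],[0.04,0,0,0,0,0],[0.04,0,0,0,0,0],[0,0,0,0,0,0]]]'
python3 - <<'E'
from h import *
c=snap("wrist");a=cv2.resize(c["pixels"][:,:,::-1],None,fx=1.5,fy=1.5); print(toP(c,[.4797,-.155,.01])*1.5)
t=snap("top");b=cv2.resize(t["pixels"][130:250,100:400][:,:,::-1],None,fx=2.56,fy=2)
a=cv2.resize(a,(480,360));s=snap("scene")["pixels"][90:270,110:400][:,:,::-1]
b=cv2.resize(t["pixels"][140:250,120:380][:,:,::-1],(640,270)) 
out=np.zeros((600,800,3),np.uint8);out[:330,:440]=cv2.resize(a,(440,330));out[:270,440:]=cv2.resize(t["pixels"][140:250,160:360][:,:,::-1],(360,198+72));out[330:,:435]=cv2.resize(s,(435,270))
cv2.imwrite("pics/fin.png",out);print(tool()[0])
E
```

```text
clock: 37.5
eef_pos: [0.4505, -0.1644, 0.0071]
tool_rot: [-0.16, 0.987, -0.0, 0.0]
ft_force: [0.6, -0.3, -1.7]
grip_width: 0.0057
clock: 38.0
eef_pos: [0.4513, -0.1647, 0.0078]
tool_rot: [-0.16, 0.987, -0.001, 0.001]
ft_force: [0.6, -0.2, 0.4]
grip_width: 0.0403
clock: 39.25
eef_pos: [0.3731, -0.1902, 0.2541]
tool_rot: [-0.16, 0.987, -0.002, 0.003]
ft_force: [0.6, 0.8, -0.1]
grip_width: 0.0401
[[384.30360527 359.59743077]]
[ 0.37545842 -0.18984893  0.25354578]
```

View pics/fin.png

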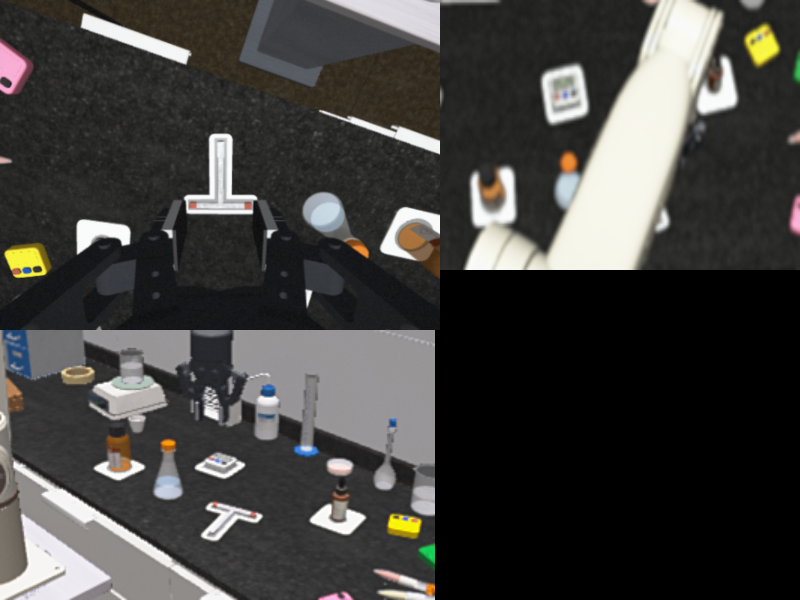

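All four things are on their pads, the flask is upright in place, and the gripper is clear.

```bash
python3 -m jog '[[[0,0,0,0,0,0],[0,0,0,0,0,0],[0,0,0,0,0,0],[0,0,0,0,0,0]]]'; python3 -c "
from workcell import bot
print(bot.job_done())"
```

```text
clock: 39.9
eef_pos: [0.3772, -0.189, 0.2525]
tool_rot: [-0.163, 0.987, -0.001, 0.002]
ft_force: [-0.0, -0.1, -0.2]
grip_width: 0.0399
the job is handed in; nothing more can be done
None
```

I placed the bottle, dropper, timer and T-key on their matching pads, in that order, and handed the job in at about 40 s of the 102 s allowed.

- **Placement:** the closing pictures show both bottles upright on their circles, the timer face up inside the square, and the key on the T with its crossbar on the T's crossbar.
- **Centring:** measured from the wrist camera after each was released, the bottle was within about 2 mm of its disc centre and the dropper within about 2 mm (an estimate). The timer and key were only checked by eye after release. No check failed.
- **Flask:** it stands upright where it was; I never touched it.
- **Disagreement:** while held, the bottle looked 3–5 mm off the tool centre and perhaps slightly tilted. I allowed for that when lowering it, and it stood straight once released.
- **Pictures:** I viewed 18, four over the budget of 14.

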